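Put the blue pastry ruler away from the chopping board

ROBOT

A 6-joint arm with a two-finger parallel gripper is mounted at the origin on a cart in front of the work surface, level with it; the furniture and walls round the work are solid. World frame = base frame: x ahead of the robot, y to its left, z up, the work surface at z = 0. Lengths are in m, angles in rad, forces in N, time in s.
With the tool pointing down it reaches from about 0.375 to 0.9 m from the base axis. Payload 3.1 kg.
Tool frame: the origin (TCP) lies on the centre line of the jaws, within the pads' length; the fingertips stand 8 mm ahead of it and the grasp point (between the pads) lies 11 mm behind it; z points along the fingers, y is the line along which they close (so a half turn about z gives the same grasp; the last joint's range is limited). The gripper opens to 87 mm and grips with 3 to 60 N. Pads are 19 mm wide; open, the fingers measure 117 mm over their backs; the gripper's body (75 mm by 190 mm) begins 51 mm behind the grasp point.
Start: joints at [1.133, 0.527, 1.433, -0, 1.181, -0.178], TCP at [0.16, 0.604, 0.208] pointing down, gripper open.
Joint ranges: [-3.08, 3.08], [-0.75, 2.2], [0.22, 2.44], [-1.43, 4.57], [0, 2.65], [-2.85, 2.85]. Speed limits (rad/s): [2.79, 2.79, 3.14, 3.14, 3.14, 3.14].

INTERFACE

Orientations are given as a unit quaternion [x, y, z, w].
In Python, from rig import robot gives the robot as it stands. The module is installed in compiled form; this text tells all that it offers.
- The arm moves only by the tool send_rows, never from a script. Its argument "increments" is one flat list of numbers, 7 for each row, row after row: the turn, a rotation vector about the world's x, y, z in rad, then the shift along the world's x, y, z in cm, then the opening, from 0 (shut) to 1 (fully open). A call has 1 to 20 rows; each row shifts and turns the commanded pose from where the row before left it; what a row does not reach is not made up. A row lasts 1/12 s, in which the tool goes at most 41.7 mm and 7.16 degrees, less where a joint would pass 70% of its speed; a pose out of reach is approached as far as the arm can. A call is refused whole if a number of a shift passes 4.17 or a number of a turn 0.125, either way. A call with a gripper value outside its range is refused whole. The fingers move at their own pace and stop on an object; "newtons" is the grip in N (left out, the last holds). Time passes only in rows, so rows that do not move let the fingers close. It gives the time, the measured TCP pose, the force, the opening and the grip force at its end, in the units of the state.
- robot.get_obs(): the state, without advancing time (a new reading comes with each control period).
- robot.camera(name): name is "scene" or "top" or "wrist"; returns a dict with "image" (420x560x3 uint8, red, green, blue), "range_z" (420x560 float32, m along the optical axis (not along the pixel's ray), 0 where there is no reading), "fx", "fy", "cx", "cy" (pixels), "R" (3x3) and "t" (3): a world point X has camera coordinates R X + t. Camera axes: x right, y down, z forward; pixel columns grow to the right and rows downward; lengths in m; the calibration is good to about 2 mm. The wrist camera is an equidistant fisheye: a pixel r from the principal point sees the ray r / f radians off the axis. A picture is of the moment at which its call begins.
- robot.hand_in(): hands the job in; it is judged then, once.
The state is a dict: "time": time; "q": joint angles; "joint_velocities": joint speeds; "joint_torque": joint torques, N m; "position": TCP position; "tool_rot": TCP orientation; "ft_force": force on the tool from outside, world axes, zero at the start; "moment": the same for the moment, N m; "grip_width": finger opening in m; "grip_force": force on a finger pad.
Only numpy, scipy, OpenCV 4.12 (cv2) and the standard library are available. Lean on these libraries where they do the work, as an engineer would, in place of code of your own. Each camera call takes 0.05 s, during which the arm holds its last target. There are 200 camera calls.

TASK

The flat blue pastry ruler is too thin to be picked up where it lies, so slide it along the chopping board until its end sticks out about 4 cm past the board's right-hand edge, the one facing the white tray. Take it by that overhanging end, lift it clear of the board and lay it flat in the white tray. Leave the orange ruler where it is.

Things in the scene. Friction and masses are not known exactly. Their poses are not given: they have to be found in the camera images.
- ruler_blue: blue plastic strip, 46 mm wide (its x), 160 mm long (its y), 3 mm thick, 50 g, loose, lying on the board, -y end to the robot's right; origin: centre of its underside, z up. White marks, steel eyelet at its +y end. Nearer or farther than the orange one. A closed gripper pressing on it with 5 to 15 N drags it; past half overhang it tips off. The end can be gripped across its 46 mm from above.
- ruler_orange: orange ruler, same size and frame as the blue one, loose, lying on the board parallel to it (within about 12 degrees), about 110 mm to its side between centre lines; it is to be left alone
- board: wooden chopping board on rubber feet, does not move; 250 mm along its x, 360 mm along its y; origin on the worktop under its centre, z up; flat top 34 mm above the origin. Its right-hand edge (robot's right) is at y = -180 mm in its frame. A lemon rests near its left end.
- tray: shallow white open tray, does not move; outside 140 mm (its x) by 230 mm (its y) by 30 mm high, walls and floor 5 mm thick, so 130 by 220 mm inside; origin at the centre of its underside, z up; it stands on the worktop to the right of the board, its length roughly parallel to the rulers
Not all that is in view belongs to the job. There is more than one size of the ruler_blue; the job needs the larger.

How it is judged:
On the way, in this order (a step that is already met when the one before it is completed fails the run):
1. the blue ruler, still lying flat on the board, sticks out at least 25 mm past the board's right-hand edge (y of ruler_blue in the frame of board below -0.125 m and z of ruler_blue in the frame of board between 0.029 and 0.041 m and angle between ruler_blue's own z axis and vertical below 0.1 rad), for 0.2 s.
2. the blue ruler is lifted clear of the board: its middle at least 25 mm above the board's top (z of ruler_blue in the frame of board above 0.059 m), for 0.1 s.
At the end, for the whole second after the job is handed in: The blue ruler lies at rest, released, flat (within about 6 degrees) on the floor of the white tray, wholly between its walls; the orange ruler is within 20 mm of where it started (x of ruler_blue in the frame of tray between -0.05 and 0.05 m and y of ruler_blue in the frame of tray between -0.04 and 0.04 m and z of ruler_blue in the frame of tray below 0.012 m and angle between ruler_blue's own z axis and vertical below 0.1 rad and linear speed of ruler_blue below 0.02 m/s and distance of ruler_orange from where it was at the start of the episode below 0.02 m); the robot touches nothing.
It fails at once if the orange ruler is shifted by more than 20 mm (distance of ruler_orange from where it was at the start of the episode above 0.02 m).
It also fails if it takes over 56 s, if anything falls off the work surface, if the arm or the gripper's body presses on something with over 40 N, if the wrist force passes 120 N, or if a joint passes its speed limit or range.

## Working session

There is one attempt and no reset: what is moved stays moved. The work goes in short steps, Python scripts to look and compute and a tool call to move; the robot and the scene stay as the last step left them, time stands still between calls to the robot, and variables do not carry over. Pictures are saved under pics/ and viewed, at most 10 in all, crops included, and the job is handed in when it is done.

Besides the shell and the picture viewer there is one more tool, called after "Request:" as a command line: name --argument value ..., lists and objects as JSON in quotes. send_rows: Moves the arm, as the interface text tells. Its arguments: {"type":"object","properties":{"increments":{"type":"array"},"newtons":{"type":"number"}},"required":["increments"]}

```bash
mkdir -p pics; cat > h.py <<'E'
import numpy as np, cv2
from rig import robot
def cam(n,save=None):
    c=robot.camera(n)
    if save: cv2.imwrite('pics/'+save,c['image'][:,:,::-1])
    return c
def cloud(c):
    h,w=c['range_z'].shape; v,u=np.mgrid[:h,:w]; z=c['range_z']
    P=np.stack([(u-c['cx'])/c['fx']*z,(v-c['cy'])/c['fy']*z,z],-1)
    return (P-c['t'])@c['R']
def ray(c,uv,zp):
    uv=np.atleast_2d(uv).astype(float)
    d=np.c_[(uv[:,0]-c['cx'])/c['fx'],(uv[:,1]-c['cy'])/c['fy'],np.ones(len(uv))]@c['R']
    o=-c['R'].T@c['t']
    return o+d*((zp-o[2])/d[:,2])[:,None]
E
python3 - <<'E'
from h import *
for n in('scene','top'):
    c=cam(n,n+'0.png'); print(n,c['fx'],c['cx'],c['cy'],np.round(-c['R'].T@c['t'],3),np.round(c['R'],2).tolist())
print(robot.get_obs())
a=np.hstack([cv2.imread('pics/top0.png')]);
E
```

```text
scene 455.0076827527259 280.12600213465913 202.9330984286505 [-0.232 -0.671  1.15 ] [[0.73, -0.68, -0.02], [-0.48, -0.5, -0.72], [0.48, 0.54, -0.69]]
top 441.68404376435547 280.6388442202565 206.6138472581801 [0.242 0.196 1.369] [[-0.11, -0.99, -0.01], [-0.97, 0.1, -0.22], [0.21, -0.02, -0.98]]
{'time': 0.1, 'q': array([ 1.13351945e+00,  5.28377373e-01,  1.43373416e+00, -3.35974944e-06,
        1.18140106e+00, -1.78500731e-01]), 'joint_velocities': array([ 0.00102682, -0.00026332, -0.00272591,  0.00110103,  0.00138665,
        0.00076334]), 'joint_torque': array([ 1.64606868e-04, -4.40985560e+01, -1.77149910e+01,  6.35281275e-02,
        5.34416491e-02, -4.81686550e-05]), 'position': array([0.15962275, 0.60358481, 0.20737968]), 'tool_rot': array([ 1.29026663e-01,  9.91640660e-01, -9.15297593e-04, -2.89435618e-04]), 'ft_force': array([ 0.59962873, -0.65219169, -0.71742814]), 'moment': array([-0.01518392,  0.08107245,  0.00726276]), 'grip_force': 0.0, 'grip_width': 0.08687268718923435}
```

View pics/top0.png

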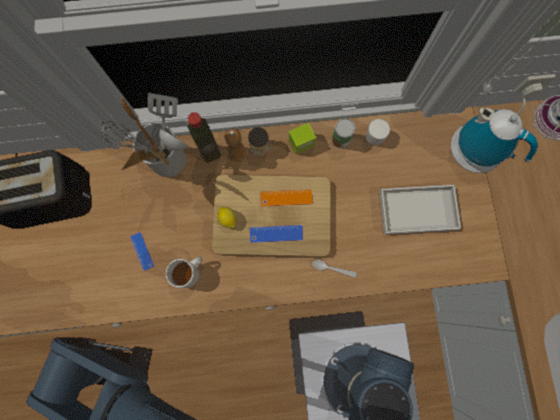

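View pics/scene0.png

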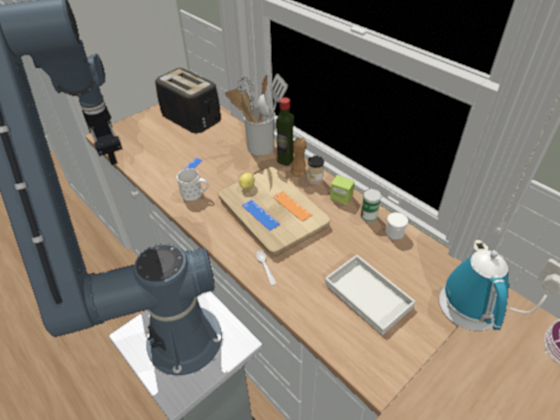

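Top view: large blue ruler at (276,234) on the board, orange at (287,198), board spanning columns 213–331, tray at (421,210), and the small decoy ruler at (142,251). In the scene view, blue is at (261,215), orange (293,207) and the tray (369,294).

```bash
cat > m.py <<'E'
from h import *
def biggest(m,near=None):
    n,l,s,c=cv2.connectedComponentsWithStats(m.astype(np.uint8))
    i=1+np.argmax(s[1:,4]); return (l==i)
def rulers(c):
    hsv=cv2.cvtColor(c['image'],cv2.COLOR_RGB2HSV); H,S,V=hsv[...,0],hsv[...,1],hsv[...,2]
    P=cloud(c); top=(P[...,2]>0.02)&(P[...,2]<0.14)&(P[...,0]>.3)&(P[...,0]<.9)&(abs(P[...,1])<.5)
    return {'blue':cv2.morphologyEx((((H>108)&(H<128)&(S>150)&(V>60)&top)).astype(np.uint8),cv2.MORPH_CLOSE,np.ones((5,5))),
            'orange':((H>4)&(H<15)&(S>200)&(V>150)&top).astype(np.uint8)},P
def rect(XY):
    (cx,cy),(w,h),a=cv2.minAreaRect(XY.astype(np.float32)); b=cv2.boxPoints(((cx,cy),(w,h),a))
    e=[b[1]-b[0],b[2]-b[1]]; L=max(e,key=np.linalg.norm); L=L*np.sign(L[1])
    return np.round([cx,cy],4),np.round(sorted([w,h]),4),round(float(np.degrees(np.arctan2(-L[0],L[1]))),1)
def show(c,zp):
    out={}
    M,P=rulers(c)
    for k,m in M.items():
        b=biggest(m); v,u=np.nonzero(b)
        X=ray(c,np.c_[u,v],zp); out[k]=rect(X[:,:2])
        print(k,out[k],'n',len(u),'range z med',np.round(np.median(P[b][:,2]),4))
    return out,P
E
python3 - <<'E'
from m import *
O={}
for n in('top','scene'):
    c=cam(n); print(n); o,P=show(c,0.037)
    O[n]=(c,{k:biggest(m) for k,m in rulers(c)[0].items()})
    hsv=cv2.cvtColor(c['image'],cv2.COLOR_RGB2HSV)
    xy=(P[...,0]>.3)&(P[...,0]<.85)
    bd=biggest(xy&(P[...,2]>.022)&(P[...,2]<.047)&(P[...,1]>-.25)&(P[...,1]<.35)); 
    q=P[bd]; print('board',rect(q[:,:2]),np.median(q[:,2]))
    t=biggest(xy&(P[...,1]<-.15)&(P[...,1]>-.6)&(hsv[...,1]<45)&(hsv[...,2]>70)&(P[...,2]>-.02)&(P[...,2]<.05)); q=P[t]; print('tray',rect(q[:,:2]),np.percentile(q[:,2],[5,50,95]),t.sum())
    tb=xy&(P[...,1]<-.13)&(P[...,1]>-.2)&(abs(P[...,2])<.02); print('table z',np.median(P[tb][:,2]))
# triangulate centroids
for k in('blue','orange'):
    A=[];B=[]
    for n in O:
        c,M=O[n]; v,u=np.nonzero(M[k]); uv=(u.mean(),v.mean())
        p,q=ray(c,uv,0)[0],ray(c,uv,.1)[0]; d=(q-p)/np.linalg.norm(q-p); Q=np.eye(3)-np.outer(d,d); A.append(Q);B.append(Q@p)
    print(k,'tri',np.round(np.linalg.solve(sum(A),sum(B)),4))
E
```

```text
top
blue (array([0.4529, 0.1952]), array([0.04  , 0.1535]), -3.7) n 614 range z med 0.0366
orange (array([0.5488, 0.2257]), array([0.    , 0.0089]), -51.6) n 3 range z med 0.0391
board (array([0.5144, 0.1952]), array([0.2513, 0.3406]), -7.3) 0.03325998870216547
tray (array([ 0.4842, -0.2681]), array([0.1403, 0.2377]), -2.6) [0.00024833 0.00557095 0.02907024] 3269
table z 0.0011280398525240866
scene
blue (array([0.4343, 0.2409]), array([0.    , 0.0062]), -6.1) n 2 range z med 0.0394Traceback (most recent call last):
  File "<stdin>", line 4, in <module>
  File "m.py", line 18, in show
    b=biggest(m); v,u=np.nonzero(b)
  File "m.py", line 4, in biggest
    i=1+np.argmax(s[1:,4]); return (l==i)
        ~~~~~~~~~^^^^^^^^^
    return _wrapfunc(a, 'argmax', axis=axis, out=out, **kwds)
    return bound(*args, **kwds)
ValueError: attempt to get argmax of an empty sequence
```

```bash
sed -i "s/((H>4)&(H<15)&(S>200)&(V>150)&top)/((H>3)\&(H<14)\&(S>215)\&(V>90)\&top)/; s/(H>108)&(H<128)&(S>150)&(V>60)/(H>105)\&(H<130)\&(S>110)\&(V>40)/" m.py
cat > t.py <<'E'
from m import *
def go(O,names=('top','scene')):
  for n in names:
    c=cam(n); print(n)
    P=cloud(c); hsv=cv2.cvtColor(c['image'],cv2.COLOR_RGB2HSV)
    print([hsv[p].tolist() for p in ([(198,300),(234,290),(192,250)] if n=='top' else [(207,293),(216,263),(228,240)])])
    o,P=show(c,0.037)
    O[n]=(c,{k:biggest(m) for k,m in rulers(c)[0].items()})
    xy=(P[...,0]>.3)&(P[...,0]<.85)
    bd=biggest(xy&(P[...,2]>.022)&(P[...,2]<.047)&(P[...,1]>-.25)&(P[...,1]<.38)); 
    q=P[bd]; print('board',rect(q[:,:2]),np.median(q[:,2]))
    t=biggest(xy&(P[...,1]<-.15)&(P[...,1]>-.6)&(hsv[...,1]<45)&(hsv[...,2]>70)&(P[...,2]>-.02)&(P[...,2]<.05)); q=P[t]; print('tray',rect(q[:,:2]),np.percentile(q[:,2],[5,50,95]),t.sum())
O={}; go(O)
for k in('blue','orange'):
    A=[];B=[]
    for n in O:
        c,M=O[n]; v,u=np.nonzero(M[k]); uv=(u.mean(),v.mean())
        p,q=ray(c,uv,0)[0],ray(c,uv,.1)[0]; d=(q-p)/np.linalg.norm(q-p); Q=np.eye(3)-np.outer(d,d); A.append(Q);B.append(Q@p)
    print(k,'tri',np.round(np.linalg.solve(sum(A),sum(B)),4))
E
python3 t.py
```

```text
top
[[17, 255, 176], [110, 173, 149], [19, 109, 162]]
blue (array([0.4538, 0.1963]), array([0.0437, 0.157 ]), -3.4) n 719 range z med 0.0366
orange (array([0.3563, 0.4698]), array([0., 0.]), -0.0) n 1 range z med 0.036
board (array([0.5158, 0.2045]), array([0.2517, 0.3594]), -7.5) 0.033317506410795256
tray (array([ 0.4846, -0.2684]), array([0.1414, 0.2389]), -2.8) [0.00036231 0.00558945 0.02905304] 3272
scene
[[14, 147, 238], [108, 153, 211], [15, 83, 193]]
blue (array([0.4493, 0.1925]), array([0.0416, 0.153 ]), -2.5) n 351 range z med 0.0368Traceback (most recent call last):
  File "t.py", line 13, in <module>
    O={}; go(O)
          ~~^^^
  File "t.py", line 7, in go
    o,P=show(c,0.037)
        ~~~~^^^^^^^^^
  File "m.py", line 18, in show
    b=biggest(m); v,u=np.nonzero(b)
  File "m.py", line 4, in biggest
    i=1+np.argmax(s[1:,4]); return (l==i)
        ~~~~~~~~~^^^^^^^^^
    return _wrapfunc(a, 'argmax', axis=axis, out=out, **kwds)
    return bound(*args, **kwds)
ValueError: attempt to get argmax of an empty sequence
```

```bash
sed -i "s/((H>3)&(H<14)&(S>215)&(V>90)&top)/((H>6)\&(H<19)\&(S>140)\&(V>90)\&(P[...,1]<.28)\&top)/" m.py; python3 t.py
```

```text
top
[[16, 255, 176], [109, 181, 149], [19, 108, 161]]
blue (array([0.4533, 0.1963]), array([0.0426, 0.1571]), -3.1) n 711 range z med 0.0367
orange (array([0.5621, 0.1523]), array([0.048 , 0.1612]), -3.5) n 758 range z med 0.0366
board (array([0.5154, 0.2042]), array([0.251 , 0.3589]), -7.4) 0.033305139920816754
tray (array([ 0.4845, -0.2685]), array([0.1403, 0.2391]), -2.7) [0.0002033  0.00559628 0.02900931] 3260
scene
[[14, 148, 238], [108, 154, 212], [15, 83, 193]]
blue (array([0.4495, 0.1925]), array([0.0413, 0.153 ]), -2.5) n 350 range z med 0.0367
orange (array([0.5571, 0.1489]), array([0.0381, 0.1524]), -2.8) n 283 range z med 0.0366
board (array([0.5143, 0.2015]), array([0.2534, 0.3636]), -7.1) 0.03313937709352105
tray (array([ 0.4843, -0.2609]), array([0.146 , 0.2267]), -2.2) [0.00081064 0.00599022 0.02887706] 3417
blue tri [0.4544 0.1956 0.0281]
orange tri [0.5644 0.1506 0.0257]
```

Request:
send_rows --increments '[0, 0, -0.0975, 2.09, -3, 0, 0, 0, 0, -0.0975, 2.09, -3, 0, 0, 0, 0, -0.0975, 2.09, -3, 0, 0, 0, 0, -0.0975, 2.09, -3, 0, 0, 0, 0, -0.0975, 2.09, -3, 0, 0, 0, 0, -0.0975, 2.09, -3, 0, 0, 0, 0, -0.0975, 2.09, -3, 0, 0, 0, 0, -0.0975, 2.09, -3, 0, 0, 0, 0, -0.0975, 2.09, -3, -0.5, 0, 0, 0, -0.0975, 2.09, -3, -0.5, 0, 0, 0, -0.0975, 2.09, -3, -1, 0, 0, 0, -0.0975, 2.09, -3, -1, 0, 0, 0, -0.0975, 2.09, -3, -1, 0, 0, 0, -0.0975, 2.09, -3, -1, 0, 0, 0, 0, 0, 0, -1, 0, 0, 0, 0, 0, 0, 0, 0, 0, 0, 0, 0, 0, 0, 0]' --newtons 20

```text
time: 1.82
position: [0.4519, 0.1839, 0.1479]
tool_rot: [0.726, 0.688, -0.001, -0.001]
ft_force: [0.0, 0.6, -0.2]
grip_width: 0.0006
grip_force: 0.0
```

Request:
send_rows --increments '[0, 0, 0, 0, 0, -3, 0, 0, 0, 0, 0, 0, -3, 0, 0, 0, 0, 0, 0, -2, 0, 0, 0, 0, 0, 0, -1, 0, 0, 0, 0, 0, 0, -0.5, 0, 0, 0, 0, 0, 0, -0.3, 0, 0, 0, 0, 0, 0, -0.2, 0, 0, 0, 0, 0, 0, -0.2, 0, 0, 0, 0, 0, 0, 0, 0]'

```text
time: 2.57
position: [0.4531, 0.1844, 0.0469]
tool_rot: [0.726, 0.688, 0.001, 0.0]
ft_force: [0.1, -0.2, -0.2]
grip_width: 0.0004
grip_force: 0.0
```

Request:
send_rows --increments '[0, 0, 0, 0, 0, -0.1, 0, 0, 0, 0, 0, 0, -0.1, 0, 0, 0, 0, 0, 0, -0.1, 0, 0, 0, 0, 0, 0, 0, 0]'

```text
time: 2.9
position: [0.4525, 0.1841, 0.0433]
tool_rot: [0.726, 0.688, 0.0, 0.0]
ft_force: [0.5, 0.3, 0.4]
grip_width: 0.0005
grip_force: 0.0
```

Request:
send_rows --increments '[0, 0, 0, 0, 0, -0.1, 0, 0, 0, 0, 0, 0, 0, 0]'

```text
time: 3.07
position: [0.4524, 0.1841, 0.0421]
tool_rot: [0.726, 0.688, -0.0, -0.0]
ft_force: [-0.0, -0.2, 1.2]
grip_width: 0.0002
grip_force: 0.0
```

Request:
send_rows --increments '[0, 0, 0, 0, 0, -0.05, 0, 0, 0, 0, 0, 0, 0, 0]'

```text
time: 3.23
position: [0.4525, 0.1842, 0.0417]
tool_rot: [0.726, 0.688, -0.0, -0.0]
ft_force: [-0.1, -1.0, -1.1]
grip_width: 0.0006
grip_force: 0.0
```

Request:
send_rows --increments '[0, 0, 0, 0, 0, -0.05, 0, 0, 0, 0, 0, 0, 0, 0]'

```text
time: 3.4
position: [0.4525, 0.1842, 0.0412]
tool_rot: [0.726, 0.688, -0.0, -0.0]
ft_force: [-0.3, 0.5, 0.7]
grip_width: 0.0001
grip_force: 0.0
```

Request:
send_rows --increments '[0, 0, 0, 0, 0, -0.05, 0, 0, 0, 0, 0, 0, 0, 0]'

```text
time: 3.57
position: [0.4525, 0.1842, 0.0407]
tool_rot: [0.726, 0.688, -0.0, -0.0]
ft_force: [-0.0, 0.4, 0.4]
grip_width: 0.0005
grip_force: 0.0
```

Request:
send_rows --increments '[0, 0, 0, 0, 0, -0.05, 0, 0, 0, 0, 0, 0, 0, 0]'

```text
time: 3.73
position: [0.4525, 0.1842, 0.0402]
tool_rot: [0.726, 0.688, -0.0, -0.0]
ft_force: [-0.3, -0.3, -0.1]
grip_width: 0.0004
grip_force: 0.0
```

```bash
python3 - <<'E'
from m import *
a=cam('wrist'); b=cam('scene','s1.png')
cv2.imwrite('pics/w1.png',a['image'][:,:,::-1])
i=cv2.resize(b['image'][150:270,180:360,::-1],None,fx=3,fy=3)
j=cv2.resize(a['image'][:,:,::-1],(480,360)); cv2.imwrite('pics/c1.png',cv2.resize(np.hstack([i[:360,:540],j]),(800,283)))
E
```

```text
(no output)
```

View pics/c1.png

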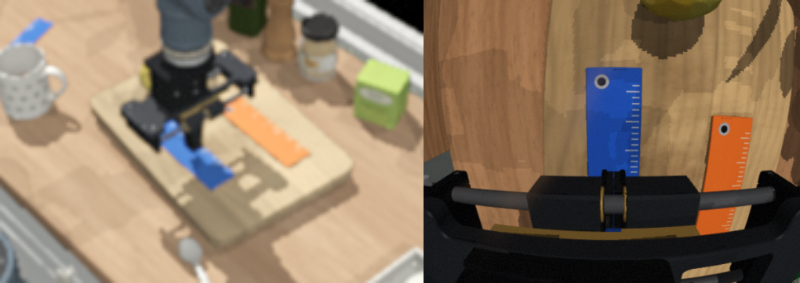

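The scene crop (left) shows the closed fingers just over the blue ruler's middle (≈(195,135)). The wrist view shows the eyelet end at (602,80), with the fingers centred over the blue ruler and the orange one untouched. There is no contact yet, so I'll keep lowering.

Request:
send_rows --increments '[0, 0, 0, 0, 0, -0.06, 0, 0, 0, 0, 0, 0, 0, 0]'

```text
time: 4.0
position: [0.4525, 0.1842, 0.0396]
tool_rot: [0.726, 0.688, -0.0, -0.0]
ft_force: [-0.3, 0.2, 0.4]
grip_width: 0.0006
grip_force: 0.0
```

Request:
send_rows --increments '[0, 0, 0, 0, 0, -0.06, 0, 0, 0, 0, 0, 0, 0, 0]'

```text
time: 4.17
position: [0.4525, 0.1842, 0.039]
tool_rot: [0.726, 0.688, -0.0, -0.0]
ft_force: [0.0, -0.0, 0.1]
grip_width: 0.0006
grip_force: 0.0
```

Request:
send_rows --increments '[0, 0, 0, 0, 0, -0.06, 0, 0, 0, 0, 0, 0, 0, 0]'

```text
time: 4.33
position: [0.4525, 0.1841, 0.0384]
tool_rot: [0.726, 0.688, -0.0, -0.0]
ft_force: [0.1, -0.4, 1.1]
grip_width: 0.0002
grip_force: 0.0
```

Request:
send_rows --increments '[0, 0, 0, 0, 0, -0.06, 0, 0, 0, 0, 0, 0, 0, 0]'

```text
time: 4.5
position: [0.4525, 0.1842, 0.0378]
tool_rot: [0.726, 0.688, -0.0, -0.0]
ft_force: [0.3, 0.3, -0.2]
grip_width: 0.0005
grip_force: 0.0
```

Request:
send_rows --increments '[0, 0, 0, 0, 0, -0.08, 0, 0, 0, 0, 0, 0, 0, 0]'

```text
time: 4.67
position: [0.4525, 0.1842, 0.0369]
tool_rot: [0.726, 0.688, -0.0, -0.0]
ft_force: [-0.3, -0.1, 0.2]
grip_width: 0.0007
grip_force: 0.0
```

Request:
send_rows --increments '[0, 0, 0, 0, 0, -0.08, 0, 0, 0, 0, 0, 0, 0, 0]'

```text
time: 4.83
position: [0.4524, 0.1842, 0.0361]
tool_rot: [0.726, 0.688, -0.0, -0.0]
ft_force: [-0.9, -0.3, -0.7]
grip_width: 0.0004
grip_force: 0.0
```

Request:
send_rows --increments '[0, 0, 0, 0, 0, -0.08, 0, 0, 0, 0, 0, 0, 0, 0]'

```text
time: 5.0
position: [0.4525, 0.1842, 0.0353]
tool_rot: [0.726, 0.688, -0.0, -0.0]
ft_force: [0.7, -0.5, 0.6]
grip_width: 0.0003
grip_force: 0.0
```

Request:
send_rows --increments '[0, 0, 0, 0, 0, -0.08, 0, 0, 0, 0, 0, 0, 0, 0]'

```text
time: 5.17
position: [0.4525, 0.1841, 0.0346]
tool_rot: [0.726, 0.688, -0.0, -0.0]
ft_force: [0.1, -0.7, 0.8]
grip_width: 0.0005
grip_force: 0.0
```

```bash
python3 - <<'E'
from m import *
c=cam('scene'); P=cloud(c); dark=(c['image'].max(2)<75)
s=dark&(abs(P[...,0]-.4525)<.03)&(abs(P[...,1]-.184)<.03)&(P[...,2]<.12)&(P[...,2]>.03)
q=P[s]; v,u=np.nonzero(s)
o=np.argsort(q[:,2])[:12]; print(np.round(q[o],3).tolist(),np.c_[u,v][o].tolist(),len(q))
show(c,.037)
u0,v0=int(u[o].mean()),int(v[o].mean())
cv2.imwrite('pics/c2.png',cv2.resize(c['image'][v0-45:v0+35,u0-55:u0+55,::-1],None,fx=7,fy=7,interpolation=cv2.INTER_CUBIC))
E
```

```text
[[0.459, 0.181, 0.051], [0.453, 0.175, 0.055], [0.451, 0.177, 0.055], [0.446, 0.192, 0.056], [0.447, 0.183, 0.058], [0.452, 0.178, 0.058], [0.444, 0.179, 0.058], [0.443, 0.183, 0.06], [0.442, 0.171, 0.061], [0.445, 0.175, 0.061], [0.445, 0.186, 0.062], [0.454, 0.175, 0.063]] [[264, 212], [264, 213], [263, 213], [259, 211], [261, 212], [263, 212], [261, 213], [260, 212], [262, 214], [262, 213], [260, 211], [264, 211]] 41
blue (array([0.4509, 0.1874]), array([0.0404, 0.1417]), -5.3) n 292 range z med 0.0373
orange (array([0.5557, 0.1478]), array([0.0377, 0.1487]), -0.8) n 206 range z med 0.0364
```

View pics/c2.png

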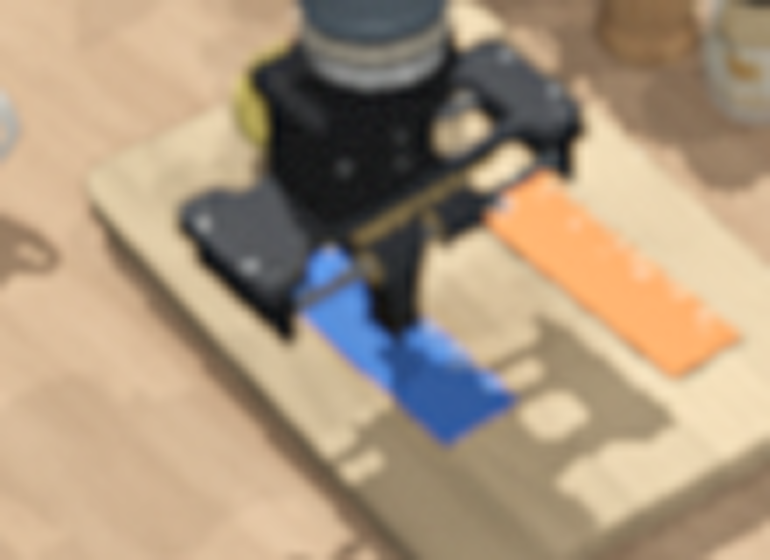

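The crop shows the finger tip (≈(395,330)) almost meeting its shadow on the blue ruler, so the shut tips stand a little shorter than stated. I'll go on down in small steps.

Request:
send_rows --increments '[0, 0, 0, 0, 0, -0.08, 0, 0, 0, 0, 0, 0, 0, 0]'

```text
time: 5.38
position: [0.4525, 0.1842, 0.0338]
tool_rot: [0.726, 0.688, -0.0, -0.0]
ft_force: [-0.6, -0.5, -0.6]
grip_width: 0.0007
grip_force: 0.0
```

Request:
send_rows --increments '[0, 0, 0, 0, 0, -0.08, 0, 0, 0, 0, 0, 0, 0, 0]'

```text
time: 5.55
position: [0.4525, 0.1842, 0.0329]
tool_rot: [0.726, 0.688, -0.0, -0.0]
ft_force: [0.4, 0.3, -0.1]
grip_width: 0.0002
grip_force: 0.0
```

Request:
send_rows --increments '[0, 0, 0, 0, 0, -0.08, 0, 0, 0, 0, 0, 0, 0, 0]'

```text
time: 5.72
position: [0.4524, 0.1842, 0.0321]
tool_rot: [0.726, 0.688, -0.0, -0.0]
ft_force: [-0.7, -0.1, -0.6]
grip_width: 0.0003
grip_force: 0.0
```

Request:
send_rows --increments '[0, 0, 0, 0, 0, -0.08, 0, 0, 0, 0, 0, 0, 0, 0]'

```text
time: 5.88
position: [0.4524, 0.1842, 0.0313]
tool_rot: [0.726, 0.688, -0.0, -0.0]
ft_force: [0.0, 0.0, -0.2]
grip_width: 0.0005
grip_force: 0.0
```

Request:
send_rows --increments '[0, 0, 0, 0, 0, -0.08, 0, 0, 0, 0, 0, 0, 0, 0]'

```text
time: 6.05
position: [0.4525, 0.1842, 0.0305]
tool_rot: [0.726, 0.688, -0.0, -0.0]
ft_force: [-0.1, -0.5, 0.5]
grip_width: 0.0004
grip_force: 0.0
```

Request:
send_rows --increments '[0, 0, 0, 0, 0, -0.08, 0, 0, 0, 0, 0, 0, 0, 0]'

```text
time: 6.22
position: [0.4524, 0.1842, 0.0297]
tool_rot: [0.726, 0.688, -0.0, -0.0]
ft_force: [0.3, 0.1, 0.5]
grip_width: 0.0005
grip_force: 0.0
```

Request:
send_rows --increments '[0, 0, 0, 0, 0, -0.08, 0, 0, 0, 0, 0, 0, 0, 0]'

```text
time: 6.38
position: [0.4524, 0.1842, 0.0289]
tool_rot: [0.726, 0.688, -0.0, -0.0]
ft_force: [0.5, 0.3, 0.2]
grip_width: 0.0004
grip_force: 0.0
```

Request:
send_rows --increments '[0, 0, 0, 0, 0, -0.08, 0, 0, 0, 0, 0, 0, 0, 0]'

```text
time: 6.55
position: [0.4525, 0.1841, 0.0281]
tool_rot: [0.726, 0.688, -0.0, -0.0]
ft_force: [-0.8, -0.1, -0.3]
grip_width: 0.0006
grip_force: 0.0
```

```bash
cat >> h.py <<'E'
def wcloud(c):
    h,w=c['range_z'].shape; v,u=np.mgrid[:h,:w]; z=c['range_z']
    x=(u-c['cx'])/c['fx'];y=(v-c['cy'])/c['fy']; r=np.hypot(x,y)+1e-9; k=np.tan(r)/r
    P=np.stack([x*k*z,y*k*z,z],-1); return (P-c['t'])@c['R']
E
python3 - <<'E'
from m import *
c=cam('wrist'); P=wcloud(c); hsv=cv2.cvtColor(c['image'],cv2.COLOR_RGB2HSV)
b=biggest((hsv[...,0]>105)&(hsv[...,0]<130)&(hsv[...,1]>110)&(hsv[...,2]>40)); print('blue z',np.median(P[b],0))
dark=(c['image'].max(2)<75)&(c['range_z']>0)
s=dark&(abs(P[...,0]-.4525)<.02)&(abs(P[...,1]-.184)<.025)
q=P[s]; print(len(q),np.round(q[np.argsort(q[:,2])[::max(1,len(q)//12)]],3).tolist())
print(-c['R'].T@c['t']); o=robot.get_obs(); print(o['joint_torque'],o['position'],o['q'])
cv2.imwrite('pics/w2.png',c['image'][:,:,::-1])
c=cam('scene'); P=cloud(c); dark=(c['image'].max(2)<75)
s=dark&(abs(P[...,0]-.4525)<.03)&(abs(P[...,1]-.184)<.03)&(P[...,2]<.12)
v,u=np.nonzero(s);q=P[s];i=np.argsort(v)[-8:];print(np.c_[u,v][i].tolist(),np.round(q[i],3).tolist())
E
```

```text
blue z [0.45532279 0.23358508 0.03650575]
4888 [[0.442, 0.188, 0.037], [0.453, 0.194, 0.058], [0.449, 0.194, 0.07], [0.451, 0.183, 0.091], [0.457, 0.18, 0.095], [0.448, 0.208, 0.136], [0.466, 0.209, 0.136], [0.457, 0.209, 0.146], [0.467, 0.209, 0.149], [0.465, 0.208, 0.152], [0.434, 0.209, 0.154], [0.47, 0.209, 0.16], [0.47, 0.208, 0.165]]
[0.45629825 0.25977793 0.20442518]
[-2.86603812e-03 -3.83797431e+01 -6.42328307e+00  4.44073894e-02
  1.61291967e-02  3.28779367e-05] [0.45246525 0.18417003 0.02817479] [1.57332432e-01 6.58837972e-01 1.91147947e+00 6.77339184e-06
 5.71435770e-01 2.10355016e-01]
[[262, 214], [263, 214], [264, 214], [261, 215], [262, 215], [263, 215], [264, 215], [262, 216]] [[0.444, 0.174, 0.057], [0.449, 0.175, 0.053], [0.452, 0.173, 0.052], [0.444, 0.181, 0.047], [0.441, 0.171, 0.056], [0.448, 0.174, 0.049], [0.452, 0.174, 0.046], [0.443, 0.174, 0.048]]
```

View pics/w2.png

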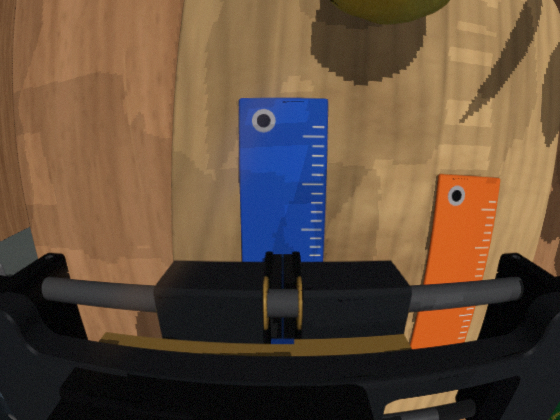

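```bash
python3 - <<'E'
from m import *
c=cam('wrist'); P=wcloud(c)
for v in range(244,300,4): print(v,[(np.round(P[v,u],3).tolist(),int(c['image'][v,u].max())) for u in(272,283,296)])
E
```

```text
244 [([0.447, 0.198, 0.037], 150), ([0.453, 0.197, 0.036], 129), ([0.461, 0.197, 0.036], 147)]
248 [([0.447, 0.195, 0.036], 140), ([0.453, 0.194, 0.035], 131), ([0.461, 0.194, 0.036], 146)]
252 [([0.447, 0.196, 0.044], 62), ([0.453, 0.192, 0.036], 134), ([0.46, 0.195, 0.045], 25)]
256 [([0.448, 0.195, 0.049], 9), ([0.453, 0.194, 0.046], 56), ([0.46, 0.195, 0.049], 4)]
260 [([0.448, 0.195, 0.054], 15), ([0.453, 0.194, 0.051], 29), ([0.46, 0.195, 0.054], 14)]
264 [([0.448, 0.195, 0.059], 13), ([0.453, 0.194, 0.056], 32), ([0.46, 0.195, 0.059], 12)]
268 [([0.448, 0.195, 0.064], 11), ([0.453, 0.194, 0.061], 31), ([0.459, 0.195, 0.064], 13)]
272 [([0.448, 0.194, 0.065], 15), ([0.453, 0.193, 0.065], 35), ([0.459, 0.195, 0.069], 14)]
276 [([0.448, 0.194, 0.069], 17), ([0.453, 0.192, 0.067], 31), ([0.459, 0.195, 0.073], 11)]
280 [([0.448, 0.194, 0.074], 11), ([0.453, 0.19, 0.066], 32), ([0.459, 0.195, 0.077], 22)]
284 [([0.448, 0.194, 0.078], 19), ([0.453, 0.187, 0.065], 35), ([0.459, 0.195, 0.081], 32)]
288 [([0.448, 0.194, 0.082], 21), ([0.453, 0.185, 0.064], 30), ([0.459, 0.195, 0.084], 31)]
292 [([0.451, 0.218, 0.128], 51), ([0.454, 0.217, 0.127], 53), ([0.458, 0.216, 0.126], 53)]
296 [([0.451, 0.216, 0.128], 57), ([0.454, 0.216, 0.128], 61), ([0.458, 0.216, 0.128], 57)]
```

The wrist range puts the shut fingertips at z≈0.043, i.e. about 15 mm behind the TCP, so there are still ~6 mm to go.

Request:
send_rows --increments '[0, 0, 0, 0, 0, -0.2, 0, 0, 0, 0, 0, 0, -0.15, 0, 0, 0, 0, 0, 0, 0, 0]'

```text
time: 6.95
position: [0.4523, 0.1841, 0.0244]
tool_rot: [0.726, 0.688, -0.0, -0.0]
ft_force: [0.4, 0.0, -0.7]
grip_width: 0.0003
grip_force: 0.0
```

Request:
send_rows --increments '[0, 0, 0, 0, 0, -0.08, 0, 0, 0, 0, 0, 0, 0, 0]'

```text
time: 7.12
position: [0.4524, 0.1842, 0.0238]
tool_rot: [0.726, 0.688, -0.0, -0.0]
ft_force: [-0.2, -0.3, 0.4]
grip_width: 0.0005
grip_force: 0.0
```

Request:
send_rows --increments '[0, 0, 0, 0, 0, -0.08, 0, 0, 0, 0, 0, 0, 0, 0]'

```text
time: 7.28
position: [0.4525, 0.1842, 0.0231]
tool_rot: [0.726, 0.688, -0.0, -0.0]
ft_force: [-0.7, 0.3, 0.0]
grip_width: 0.0003
grip_force: 0.0
```

Request:
send_rows --increments '[0, 0, 0, 0, 0, -0.06, 0, 0, 0, 0, 0, 0, 0, 0]'

```text
time: 7.45
position: [0.4525, 0.1842, 0.0228]
tool_rot: [0.726, 0.688, 0.0, 0.0]
ft_force: [0.2, -0.3, 3.6]
grip_width: 0.0006
grip_force: 1.5
```

Request:
send_rows --increments '[0, 0, 0, 0, 0, -0.06, 0, 0, 0, 0, 0, 0, 0, 0]'

```text
time: 7.62
position: [0.4525, 0.1842, 0.0228]
tool_rot: [0.726, 0.688, 0.0, 0.0]
ft_force: [-0.5, -1.0, 9.0]
grip_width: 0.0005
grip_force: 4.3
```

Contact with 9 N. Dragging now.

Request:
send_rows --increments '[0, 0, 0, -0.02, -0.4, 0, 0, 0, 0, 0, -0.04, -0.8, 0, 0, 0, 0, 0, -0.05, -1, 0, 0, 0, 0, 0, -0.05, -1, 0, 0, 0, 0, 0, -0.05, -1, 0, 0, 0, 0, 0, -0.04, -0.8, 0, 0, 0, 0, 0, 0, 0, 0, 0]'

```text
time: 8.2
position: [0.4513, 0.1334, 0.0228]
tool_rot: [0.726, 0.688, 0.001, 0.001]
ft_force: [0.6, -3.5, 7.5]
grip_width: 0.0005
grip_force: 3.6
```

```bash
cat > b.py <<'E'
from m import *
th=np.radians(-7.3); B=np.array([.515,.203]); R=np.array([[np.cos(th),-np.sin(th)],[np.sin(th),np.cos(th)]])
c=cam('top'); o,_=show(c,.037)
print('board frame',(o['blue'][0]-B)@R)
M,_=rulers(c); v,u=np.nonzero(biggest(M['blue'])); X=ray(c,np.c_[u,v],.037)[:,:2]; Y=(X-B)@R; print('yb range',np.percentile(Y[:,1],[1,99]))
print(robot.get_obs()['ft_force'])
E
python3 b.py
```

```text
Traceback (most recent call last):
  File "b.py", line 3, in <module>
    c=cam('top'); o,_=show(c,.037)
                      ~~~~^^^^^^^^
  File "m.py", line 18, in show
    b=biggest(m); v,u=np.nonzero(b)
  File "m.py", line 4, in biggest
    i=1+np.argmax(s[1:,4]); return (l==i)
        ~~~~~~~~~^^^^^^^^^
ValueError: attempt to get argmax of an empty sequence
```

The top view is occluded by the arm, so I'll use the wrist camera's view of the +y end.

```bash
cat > b.py <<'E'
from m import *
th=np.radians(-7.3); B=np.array([.515,.203]); R=np.array([[np.cos(th),-np.sin(th)],[np.sin(th),np.cos(th)]])
def blue_w():
    c=cam('wrist'); P=wcloud(c); hsv=cv2.cvtColor(c['image'],cv2.COLOR_RGB2HSV)
    m=cv2.morphologyEx(((hsv[...,0]>105)&(hsv[...,0]<130)&(hsv[...,1]>110)&(hsv[...,2]>25)&(P[...,2]>.02)&(P[...,2]<.06)).astype(np.uint8),cv2.MORPH_CLOSE,np.ones((9,9)))
    X=P[biggest(m)][:,:2]; r=rect(X); a=np.radians(r[2]); ax=np.array([-np.sin(a),np.cos(a)])
    t=(X-r[0])@ax; end=r[0]+ax*t.max(); ctr=end-.08*ax
    print(r,'end',end,'ctr',ctr,'board frame',(ctr-B)@R); return c
if __name__=='__main__': blue_w()
E
python3 b.py
```

```text
(array([0.454 , 0.1813]), array([0.0463, 0.0868]), -3.4) end [0.4565736  0.22461859] ctr [0.45182909 0.1447594 ] board frame [-0.05525856 -0.06579531]
```

Request:
send_rows --increments '[0, 0, 0, -0.02, -0.4, 0, 0, 0, 0, 0, -0.04, -0.8, 0, 0, 0, 0, 0, -0.05, -1, 0, 0, 0, 0, 0, -0.05, -1, 0, 0, 0, 0, 0, -0.05, -1, 0, 0, 0, 0, 0, -0.05, -1, 0, 0, 0, 0, 0, -0.05, -1, 0, 0, 0, 0, 0, -0.04, -0.8, 0, 0, 0, 0, 0, -0.03, -0.6, 0, 0, 0, 0, 0, 0, 0, 0, 0, 0, 0, 0, 0, 0, 0, 0, 0, 0, 0, 0, 0, 0, 0]'

```text
time: 9.3
position: [0.4471, 0.0575, 0.0228]
tool_rot: [0.726, 0.688, 0.001, 0.001]
ft_force: [-0.1, -2.1, 9.4]
grip_width: 0.0005
grip_force: 4.2
```

```bash
python3 b.py
```

```text
(array([0.4494, 0.1035]), array([0.0459, 0.0908]), -3.3) end [0.45201513 0.14885454] ctr [0.44741   0.0689872] board frame [-0.05001386 -0.14151485]
```

Request:
send_rows --increments '[0, 0, 0, 0, 0, 0.5, 0, 0, 0, 0, 0, 0, 2, 0, 0, 0, 0, 0, 0, 3, 0.9, 0, 0, 0, 0, -1, 2.5, 0.9, 0, 0, 0, -0.1, -2, 0, 0.9, 0, 0, 0, -0.2, -2, 0, 0.9, 0, 0, 0, -0.08, -0.25, 0, 0.9, 0, 0, 0, 0, 0, 0, 0.9, 0, 0, 0, 0, 0, 0, 0.9]'

```text
time: 10.1
position: [0.4419, 0.006, 0.1018]
tool_rot: [0.726, 0.688, -0.0, -0.001]
ft_force: [-0.2, -0.3, -0.1]
grip_width: 0.039
grip_force: 0.0
```

```bash
python3 - <<'E'
from b import *
c=blue_w(); cv2.imwrite('pics/w3.png',c['image'][:,:,::-1]); P=wcloud(c); p=robot.get_obs()['position']; print(p)
dark=(c['image'].max(2)<90)&(c['range_z']>0)
for s in(-1,1):
    m=dark&(abs(P[...,1]-p[1])<.03)&((P[...,0]-p[0])*s>.02)&((P[...,0]-p[0])*s<.07)&(P[...,2]<p[2]+.06)&(P[...,2]>.06)
    q=P[m]; print(s,len(q),np.round(q[np.argsort(q[:,2])[:60:10]],4).tolist())
E
```

```text
(array([0.4475, 0.069 ]), array([0.0458, 0.1602]), -3.4) end [0.45225151 0.14897705] ctr [0.447507   0.06911787] board frame [-0.04993425 -0.14137291]
[0.44193656 0.00632805 0.10169828]
-1 790 [[0.4162, 0.018, 0.115], [0.4195, 0.0162, 0.1167], [0.4213, 0.0164, 0.1174], [0.4209, 0.0167, 0.1181], [0.4182, 0.0165, 0.1187], [0.4168, 0.018, 0.1194]]
1 798 [[0.4688, 0.0151, 0.1148], [0.4653, 0.0142, 0.1165], [0.4652, 0.014, 0.1174], [0.4651, 0.0139, 0.1185], [0.4698, 0.0157, 0.1194], [0.4665, 0.0139, 0.1201]]
```

View pics/w3.png

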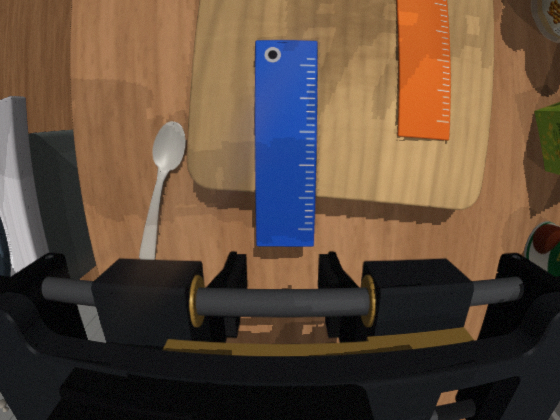

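The wrist view shows the ruler overhanging the board's right edge (end at row 245, board edge about row 195–205), the orange ruler unmoved, and a spoon at (160,180). The tips sit 13–14 mm behind the TCP when open as well, so I grasp at TCP z≈0.015.

Request:
send_rows --increments '[0, 0, 0, 0.1, -0.1, 0, 0.9, 0, 0, 0, 0, 0, 0, 0.9, 0, 0, 0, 0, 0, 0, 0.9, 0, 0, 0, 0, 0, 0, 0.9, 0, 0, 0, 0, 0, 0, 0.9, 0, 0, 0, 0, 0, -2.5, 0.9, 0, 0, 0, 0, 0, -2.5, 0.9, 0, 0, 0, 0, 0, -2, 0.9, 0, 0, 0, 0, 0, -1.2, 0.9, 0, 0, 0, 0, 0, -0.5, 0.9, 0, 0, 0, 0, 0, 0, 0.9]'

```text
time: 11.07
position: [0.4428, 0.0049, 0.014]
tool_rot: [0.726, 0.688, -0.001, -0.001]
ft_force: [-0.2, 0.8, -0.5]
grip_width: 0.0786
grip_force: 0.0
```

```bash
python3 -c "
from b import *
blue_w()"
```

```text
(array([0.4477, 0.0713]), array([0.0466, 0.1489]), -3.2) end [0.45185712 0.14565559] ctr [0.4473914  0.06578033] board frame [-0.04962483 -0.14469809]
```

Request:
send_rows --increments '[0, 0, 0, 0, 0, 0, 0, 0, 0, 0, 0, 0, 0, 0, 0, 0, 0, 0, 0, 0, 0, 0, 0, 0, 0, 0, 0, 0, 0, 0, 0, 0, 0, 0, 0, 0, 0, 0, 0, 0, 0, 0, 0, 0, 0, 0, 0, 0, 0, 0, 0, 0, 0, 0, 0, 0, 0, 0, 0, 0, 0, 0, 0, 0, 0, 0, 0, 0, 0, 0]' --newtons 30

```text
time: 11.95
position: [0.4436, 0.0046, 0.015]
tool_rot: [0.726, 0.688, 0.0, 0.0]
ft_force: [1.0, -0.2, 2.0]
grip_width: 0.0449
grip_force: 30.0
```

Gripped at 45 mm. Lifting.

Request:
send_rows --increments '[0, 0, 0, 0, 0, 0.5, 0, 0, 0, 0, 0, 0, 1, 0, 0, 0, 0, 0, 0, 1.5, 0, 0, 0, 0, 0, 0, 2, 0, 0, 0, 0, 0, 0, 2, 0, 0, 0, 0, 0, 0, 2, 0, 0, 0, 0, 0, 0, 2, 0, 0, 0, 0, 0, 0, 1, 0, 0, 0, 0, 0, 0, 0, 0, 0, 0, 0, 0, 0, 0, 0]'

```text
time: 12.78
position: [0.4434, 0.0047, 0.1353]
tool_rot: [0.726, 0.688, 0.0, 0.0]
ft_force: [0.0, 0.2, -1.3]
grip_width: 0.0448
grip_force: 30.0
```

```bash
python3 - <<'E'
from b import *
c=cam('wrist'); P=wcloud(c); hsv=cv2.cvtColor(c['image'],cv2.COLOR_RGB2HSV)
m=(hsv[...,0]>105)&(hsv[...,0]<130)&(hsv[...,1]>110)&(hsv[...,2]>25)&(P[...,2]>.05)
q=P[biggest(m)]; i=np.argsort(q[:,1]); print(np.round(q[i[::len(i)//8]],3).tolist()); print(robot.get_obs()['position'])
A=np.c_[q[:,:2],np.ones(len(q))]; print('slope x,y',np.linalg.lstsq(A,q[:,2],rcond=None)[0], rect(q[:,:2]))
E
```

```text
[[0.465, -0.004, 0.156], [0.437, 0.019, 0.157], [0.448, 0.038, 0.156], [0.449, 0.056, 0.156], [0.425, 0.073, 0.156], [0.44, 0.09, 0.157], [0.427, 0.106, 0.155], [0.447, 0.124, 0.155]]
[0.442819   0.00480248 0.13467669]
slope x,y [-0.00102807 -0.00926325  0.15756642] (array([0.4468, 0.0714]), array([0.0478, 0.1501]), -3.0)
```

Held level (underside ≈ TCP+19 mm). Carrying it over to the tray.

Request:
send_rows --increments '[0, 0, 0, 0.26, -1, 0, 0, 0, 0, 0, 0.26, -2, 0, 0, 0, 0, 0, 0.26, -2.7, 0, 0, 0, 0, 0, 0.26, -2.7, 0, 0, 0, 0, 0, 0.26, -2.7, 0, 0, 0, 0, 0, 0.26, -2.7, 0, 0, 0, 0, 0, 0.26, -2.7, 0, 0, 0, 0, 0, 0.26, -2.7, 0, 0, 0, 0, 0, 0.26, -2.7, 0, 0, 0, 0, 0, 0.26, -2.7, 0, 0, 0, 0, 0, 0.26, -2.7, 0, 0, 0, 0, 0, 0.26, -2.7, 0, 0, 0, 0, 0, 0.26, -2, 0, 0, 0, 0, 0, 0.26, -1.5, 0, 0, 0, 0, 0, 0, 0, 0, 0, 0, 0, 0, 0, 0, 0, 0]'

```text
time: 14.17
position: [0.4788, -0.3307, 0.1334]
tool_rot: [0.726, 0.687, 0.0, -0.001]
ft_force: [-0.2, 0.4, -0.7]
grip_width: 0.0448
grip_force: 30.0
```

```bash
python3 - <<'E'
from b import *
c=cam('wrist'); cv2.imwrite('pics/w4.png',c['image'][:,:,::-1]); P=wcloud(c); hsv=cv2.cvtColor(c['image'],cv2.COLOR_RGB2HSV)
m=(hsv[...,0]>105)&(hsv[...,0]<130)&(hsv[...,1]>110)&(hsv[...,2]>25)&(P[...,2]>.05)
q=P[biggest(m)]; print('ruler',rect(q[:,:2]),np.median(q[:,2]),q[:,1].max()); print(robot.get_obs()['position'])
w=(hsv[...,1]<60)&(hsv[...,2]>70)&(P[...,1]<-.1)&(P[...,2]<.05)&(P[...,2]>.02)&(abs(P[...,0]-.484)<.12)
r=P[w]; print('rim',len(r),np.percentile(r[:,0],[1,99]),r[:,1].max(),np.percentile(r[:,1],[1,99]))
f=(hsv[...,2]>40)&(abs(P[...,0]-.484)<.05)&(abs(P[...,1]+.2)<.03)&(P[...,2]<.05); print('floor z',np.median(P[f][:,2]),f.sum())
E
```

```text
ruler (array([ 0.4824, -0.2642]), array([0.0477, 0.15  ]), -3.1) 0.15402429747025603 -0.1882209020395978
[ 0.47862112 -0.3294637   0.13358139]
rim 4087 [0.41140215 0.55759415] -0.1402047252213883 [-0.37225687 -0.14215288]
floor z 0.004840693803444528 688
```

View pics/w4.png

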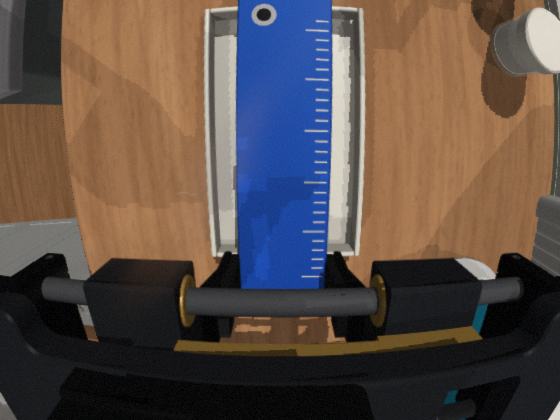

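The wrist view shows the ruler above the tray and parallel to it (tray columns 207–363, rows 8–255). The rim gives a tray centre of ≈(0.4845, −0.26), so I shift y by +0.6 cm and lower.

Request:
send_rows --increments '[0, 0, 0, 0.15, 0.6, 0, 0, 0, 0, 0, 0, 0, -2, 0, 0, 0, 0, 0, 0, -3, 0, 0, 0, 0, 0, 0, -3, 0, 0, 0, 0, 0, 0, -2, 0, 0, 0, 0, 0, 0, -1.5, 0, 0, 0, 0, 0, 0, -1, 0, 0, 0, 0, 0, 0, -0.7, 0, 0, 0, 0, 0, 0, -0.4, 0, 0, 0, 0, 0, 0, 0, 0, 0, 0, 0, 0, 0, 0, 0]'

```text
time: 15.13
position: [0.4818, -0.3244, -0.0004]
tool_rot: [0.725, 0.688, 0.0, 0.001]
ft_force: [0.2, -0.3, -1.0]
grip_width: 0.0447
grip_force: 30.0
```

Request:
send_rows --increments '[0, 0, 0, 0, 0, -0.2, 0, 0, 0, 0, 0, 0, -0.2, 0, 0, 0, 0, 0, 0, 0, 0]'

```text
time: 15.38
position: [0.4814, -0.3245, -0.0048]
tool_rot: [0.726, 0.688, 0.0, 0.0]
ft_force: [0.0, 0.4, -0.3]
grip_width: 0.0451
grip_force: 30.0
```

Request:
send_rows --increments '[0, 0, 0, 0, 0, -0.1, 0, 0, 0, 0, 0, 0, 0, 0]'

```text
time: 15.55
position: [0.4813, -0.3244, -0.006]
tool_rot: [0.726, 0.688, -0.0, 0.0]
ft_force: [-1.4, 0.4, -0.4]
grip_width: 0.0451
grip_force: 30.0
```

Request:
send_rows --increments '[0, 0, 0, 0, 0, -0.1, 0, 0, 0, 0, 0, 0, 0, 0]'

```text
time: 15.72
position: [0.4813, -0.3243, -0.0072]
tool_rot: [0.726, 0.688, -0.0, -0.0]
ft_force: [-0.5, 0.5, -1.0]
grip_width: 0.0448
grip_force: 30.0
```

Request:
send_rows --increments '[0, 0, 0, 0, 0, 0, 0.68, 0, 0, 0, 0, 0, 0, 0.68, 0, 0, 0, 0, 0, 0, 0.68, 0, 0, 0, 0, 0, 0, 0.68, 0, 0, 0, 0, 0, 0, 0.68, 0, 0, 0, 0, 0, 0, 0.68, 0, 0, 0, 0, 0, 1, 0.68, 0, 0, 0, 0, 0, 2, 0.68, 0, 0, 0, 0, 0, 3, 0.68, 0, 0, 0, 0, 0, 3, 0.68, 0, 0, 0, 0, 0, 3, 0.68, 0, 0, 0, 0, 0, 3, 0.68, 0, 0, 0, 0, 0, 0, 0.68, 0, 0, 0, 0, 0, 0, 0.68]'

```text
time: 16.88
position: [0.4824, -0.3253, 0.1457]
tool_rot: [0.726, 0.688, 0.0, 0.003]
ft_force: [0.5, 0.2, -0.5]
grip_width: 0.0592
grip_force: 0.0
```

```bash
python3 - <<'E'
from b import *
c=cam('wrist'); cv2.imwrite('pics/w5.png',c['image'][:,:,::-1]); P=wcloud(c); hsv=cv2.cvtColor(c['image'],cv2.COLOR_RGB2HSV)
m=(hsv[...,0]>105)&(hsv[...,0]<130)&(hsv[...,1]>110)&(hsv[...,2]>25)
q=P[biggest(m)]; A=np.c_[q[:,:2],np.ones(len(q))]; print('ruler',rect(q[:,:2]),np.median(q[:,2]),np.linalg.lstsq(A,q[:,2],rcond=None)[0])
for n in('top','scene'):
    t=cam(n); M,_=rulers(t); v,u=np.nonzero(biggest(M['orange'])); print(n,'orange',rect(ray(t,np.c_[u,v],.037)[:,:2]))
E
```

```text
ruler (array([ 0.4851, -0.2599]), array([0.0452, 0.1588]), -3.5) 0.00785291611216447 [0.00024654 0.00664317 0.01071553]
top orange (array([0.5622, 0.1523]), array([0.0479, 0.1612]), -3.4)
scene orange (array([0.5574, 0.148 ]), array([0.0375, 0.1494]), -2.8)
```

View pics/w5.png

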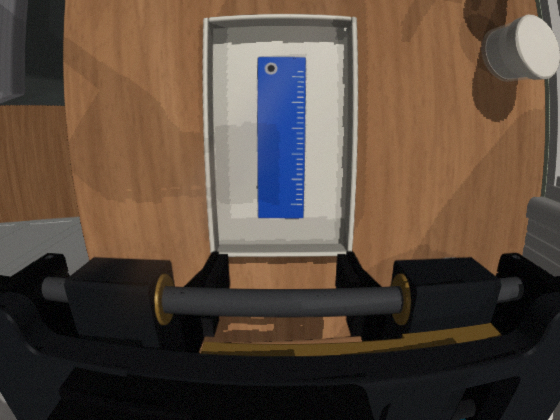

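The ruler lies flat and centred in the tray (columns 257–305, rows 57–218, inside the walls), the gripper is clear, and the orange ruler is unmoved.

```bash
python3 -c "
from rig import robot; print(robot.hand_in())"
```

```text
the job is handed in; nothing more can be done
None
```

I slid the blue ruler out about 4 cm past the board's right-hand edge, gripped it by that end, lifted it and laid it flat in the white tray. The orange ruler hasn't moved, and the job is handed in after about 17 s of robot time; no verdict was returned.

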